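# Point out the two-pipe cooler and log the reject

## Robot

A 7-joint arm with a two-finger parallel gripper is mounted at the origin on the work surface. World frame = base frame: x ahead of the robot, y to its left, z up, the work surface at z = 0. Lengths are in m, angles in rad, forces in N, time in s.
With the tool pointing down it reaches from about 0.425 to 0.925 m from the base axis. Payload 6.8 kg.
Tool frame: the origin (TCP) lies at the very end of the fingers, on their centre line; the grasp point (between the pads) lies 19 mm behind it (r.grip_point_offset is the distance from the TCP to the grasp point, in m); z points along the fingers, y is the line along which they close (so a half turn about z gives the same grasp; the last joint's range is limited). The gripper opens to 85 mm and grips with 20 to 120 N. Pads are 22 mm wide; open, the fingers measure 114 mm over their backs; the gripper's body (76 mm by 85 mm) begins 54 mm behind the grasp point. The pads swing forward as they close: fully open they stand 13 mm farther back than shut.
Start: joints at [1.04, 0.477, 0.022, 1.555, -0.011, 1.109, -0.083], TCP at [0.277, -0.616, 0.231] pointing down, gripper open.
Joint ranges: [-2.96, 2.96], [-0.34, 2.1], [-1.41, 1.46], [0.24, 2.44], [-1.37, 4.51], [0.17, 1.92], [-2.96, 2.96]. Speed limits (rad/s): [2.39, 2.39, 3.14, 3.14, 3.14, 3.14, 3.14].

## Interface

Orientations are given as a rotation vector (axis times angle).
In Python, from bench import status, eyes, r gives the robot as it stands.
- The arm moves only by the shell command python3 -m crank 'ROWS' [OPENING] [FORCE]. ROWS is JSON, a list of rows, each a list of 6 numbers: the shift along the tool's x, y, z normalised to -1 to 1, where 1 is 0.02 m, then the turn, a rotation vector about the tool's x, y, z normalised to -1 to 1, where 1 is 45 degrees. A call has 1 to 12 rows; each row shifts and turns the commanded pose from where the row before left it, along the tool's axes as they then stand; what a row does not reach is not made up. A row lasts 1/10 s, in which the tool goes at most 50 mm and 8.59 degrees, less where a joint would pass 70% of its speed; a pose out of reach is approached as far as the arm can. A call with a number of a shift or a turn outside -1 to 1 is refused whole. A call with a gripper value outside its range is refused whole. OPENING is the opening, from 0 (shut) to 1 (fully open), set as the call begins (- or left out, the last holds). The fingers move at their own pace and stop on an object; FORCE is the grip in N (left out, the last holds). Time passes only in rows, so rows that do not move let the fingers close. It gives the time, the measured TCP pose, the force, the opening and the grip force at its end, in the units of the state.
- status.get_obs(): the state, without advancing time (a new reading comes with each control period).
- eyes.grab_frame(name): name is "side" or "top"; returns a dict with "image" (400x640x3 uint8, red, green, blue), "depth" (400x640 float32, m along the optical axis (not along the pixel's ray), 0 where there is no reading), "fovy" (degrees; the focal length in pixels is half the picture's height over the tangent of half this angle, whatever the lens; pixels are square), "cx", "cy" (the principal point, pixels), "world_to_cam" (4x4, takes a point from world to camera coordinates). Camera axes: x right, y up, looking along -z (the intrinsics and any distortion apply to the point x, -y, -z); pixel columns grow to the right and rows downward; lengths in m; the calibration is good to about 2 mm. A picture is of the moment at which its call begins.
- r.hand_in(): hands the job in; it is judged then, once.
The state is a dict: "clock": time; "joints": joint angles; "qvel": joint speeds; "tau": joint torques, N m; "tcp_pos": TCP position; "orientation": TCP orientation; "contact_force": force on the tool from outside, world axes, zero at the start; "moment": the same for the moment, N m; "grip_width": finger opening in m; "gripper_force": force on a finger pad.
Only numpy, scipy, OpenCV 4.12 (cv2) and the standard library are available. Lean on these libraries where they do the work, as an engineer would, in place of code of your own. Each camera call takes 0.05 s, during which the arm holds its last target. There are 200 camera calls.

## Task

One of the three heat-pipe coolers on the bench was built with only two copper pipes instead of four: point it out to the inspection camera by bringing the fingertips about 2 cm above the middle of its copper cap and keeping them there for at least two seconds. Then log the reject: with the fingers shut, press the wide button on the grey control box fully down, where it stays, leave the narrow one alone, and move clear. Do not touch any cooler, do not point at the other two even in passing (cross well above them), and pick up or shift nothing.

Things in the scene. Friction and masses are not known exactly. Their poses are not given: they have to be found in the camera images.
- cooler_two: The incomplete heat-pipe cooler: 100 x 80 mm ribbed aluminium base plate (10 mm thick, edges along the body's x and y), only two (at the two -x corners; the +x half of the base is bare) bent copper pipes 11 mm thick that bulge to 49 mm from the axis in x and carry a flat copper cap 45 mm (x) by 38 mm (y), 15 mm thick, whose top is 115 mm above the bench. Loose, about 0.5 kg, stands upright. Origin: centre of the underside, z up.
- cooler_two_cap (a point): Centre of the top face of the copper cap of the two-pipe cooler, 115 mm above the bench.
- cooler_four_a: A complete heat-pipe cooler: 100 x 80 mm ribbed aluminium base plate (10 mm thick, edges along the body's x and y), four (one at each corner) bent copper pipes 11 mm thick that bulge to 49 mm from the axis in x and carry a flat copper cap 45 mm (x) by 38 mm (y), 15 mm thick, whose top is 115 mm above the bench. Loose, about 0.5 kg, stands upright. Origin: centre of the underside, z up.
- cooler_four_a_cap (a point): Centre of the top face of the copper cap of this four-pipe cooler, 115 mm above the bench.
- cooler_four_b: A complete heat-pipe cooler: 100 x 80 mm ribbed aluminium base plate (10 mm thick, edges along the body's x and y), four (one at each corner) bent copper pipes 11 mm thick that bulge to 49 mm from the axis in x and carry a flat copper cap 45 mm (x) by 38 mm (y), 15 mm thick, whose top is 115 mm above the bench. Loose, about 0.5 kg, stands upright. Origin: centre of the underside, z up.
- cooler_four_b_cap (a point): Centre of the top face of the copper cap of this four-pipe cooler, 115 mm above the bench.
- control_box: Grey control box fixed to the bench, 76 x 130 mm (x, y), 50 mm high, with a wide and a narrow black push button on its top, 68 mm apart along its y. Origin: centre of the underside.
- reject_button_top (a point): Centre of the top of the wide black button (40 mm across), 72 mm above the bench while it is up; at +31 mm along the box's y. Moves down with the button.
- reject_button (a joint): Travel of the wide button in m: 0 up, 0.008 fully down (a hard stop). It goes straight down, resists with about 5 N all the way and stays where it is left.
- pass_button_top (a point): Centre of the top of the narrow black button (18 mm across), 72 mm above the bench; at -37 mm along the box's y.
- pass_button (a joint): Travel of the narrow button in m: 0 up, 0.008 fully down; like the wide one it stays where it is left.
- paste_jar: Small closed jar, 28 mm across, 40 mm high, among the coolers. Loose. Origin: centre of the underside.
- standoff: Brass standoff pillar, 24 mm across, 35 mm high, among the coolers. Loose. Origin: centre of the underside.
- screwdriver: Screwdriver with a red handle, lying on the bench between the robot and the coolers. Loose. Its length is along its own x.
- wire_spool: Black spool, 68 mm across, 54 mm high, beyond the coolers. Loose. Origin: centre of the underside.
- mug: White mug, 76 mm across, 90 mm high, beyond the control box. Loose. Origin: centre of the underside.
- screw_tray: Grey open tray, 100 x 140 mm (x, y), 30 mm high, beyond the coolers. Loose. Origin: centre of the underside.
Not all that is in view belongs to the job. Leave any red look-alike of the control_box alone. Leave any blue look-alike of the cooler_four_b alone.

How it is judged:
On the way, in this order (a step that is already met when the one before it is completed fails the run):
1. the fingertips are kept just above the cap of the two-pipe cooler for two seconds (horizontal distance between the grasp point and cooler_two_cap below 0.02 m and z of the grasp point in the frame of cooler_two_cap between 0.018 and 0.075 m), for 1.9 s.
2. then the wide button is pressed down (value of joint reject_button above 0.006 m), for 0.1 s.
At the end, for the whole second after the job is handed in: The wide button is down (more than 6 of 8 mm), the narrow one is up (less than 1.5 mm), the coolers stand upright and at rest within 5 mm of where they started and the other loose things within 12 mm (value of joint reject_button above 0.006 m and value of joint pass_button below 0.0015 m and distance of each of cooler_two, cooler_four_a, cooler_four_b from where it was at the start of the episode below 0.005 m and distance of each of paste_jar, standoff, screwdriver, wire_spool, mug, screw_tray from where it was at the start of the episode below 0.012 m and angle between each of cooler_two, cooler_four_a, cooler_four_b's own z axis and vertical below 0.1 rad and linear speed of each of cooler_two, cooler_four_a, cooler_four_b below 0.02 m/s); the robot touches nothing.
It fails at once if a cooler is touched (contact force between any of the fingers, the arm and cooler_two above 0.3 N or contact force between any of the fingers, the arm and cooler_four_a above 0.3 N or contact force between any of the fingers, the arm and cooler_four_b above 0.3 N).
It fails at once if a cooler is moved or lifted by 5 mm or more (distance of any of cooler_two, cooler_four_a, cooler_four_b from where it was at the start of the episode above 0.005 m).
It fails at once if one of the four-pipe coolers is pointed at: the grasp point comes within 20 mm of the middle of its cap and less than 75 mm above it ((horizontal distance between the grasp point and cooler_four_a_cap below 0.02 m and z of the grasp point in the frame of cooler_four_a_cap between -0.05 and 0.075 m) or (horizontal distance between the grasp point and cooler_four_b_cap below 0.02 m and z of the grasp point in the frame of cooler_four_b_cap between -0.05 and 0.075 m)).
It fails at once if the narrow button is pressed (value of joint pass_button above 0.0025 m).
It fails at once if another loose thing is moved or lifted by more than 12 mm (distance of any of paste_jar, standoff, screwdriver, wire_spool, mug, screw_tray from where it was at the start of the episode above 0.012 m).
It also fails if it takes over 38 s, if anything falls off the work surface, if the arm or the gripper's body presses on something with over 40 N, if the wrist force passes 120 N, or if a joint passes its speed limit or range.

## Working session

There is one attempt and no reset: what is moved stays moved. The work goes in short steps, Python scripts to look and compute and a shell command to move; the robot and the scene stay as the last step left them, time stands still between calls to the robot, and variables do not carry over. Pictures are saved under pics/ and viewed, at most 10 in all, crops included, and the job is handed in when it is done.

```bash
ls; mkdir -p pics
python3 - <<'E'
from bench import status, eyes, r
import cv2,pickle
o=status.get_obs();print(o['clock'],o['tcp_pos'],o['orientation'],o['grip_width'])
for n in('side','top'):
    f=eyes.grab_frame(n);pickle.dump(f,open(n+'.pkl','wb'))
    cv2.imwrite(f'pics/{n}0.png',f['image'][:,:,::-1]);print(n,f['fovy'],f['cx'],f['cy'],f['world_to_cam'].round(3).tolist(),[k for k in f])
E
```

```text
pics
0.0 [ 0.2766811  -0.61503698  0.23032941] [-3.06996302e+00 -6.58829098e-01  8.36104088e-04] 0.0853702267250069
side 48.19789555595098 319.67590563623907 203.43511094114766 [[-0.998, -0.068, -0.005, 0.543], [0.041, -0.658, 0.752, -0.138], [-0.054, 0.75, 0.659, -1.196], [0.0, 0.0, 0.0, 1.0]] ['image', 'depth', 'fovy', 'cx', 'cy', 'world_to_cam']
top 53.46811182190588 322.6933397402187 198.5421627159902 [[0.028, -0.999, -0.023, -0.077], [0.99, 0.025, 0.142, -0.568], [-0.142, -0.027, 0.99, -1.149], [0.0, 0.0, 0.0, 1.0]] ['image', 'depth', 'fovy', 'cx', 'cy', 'world_to_cam']
```

View pics/top0.png

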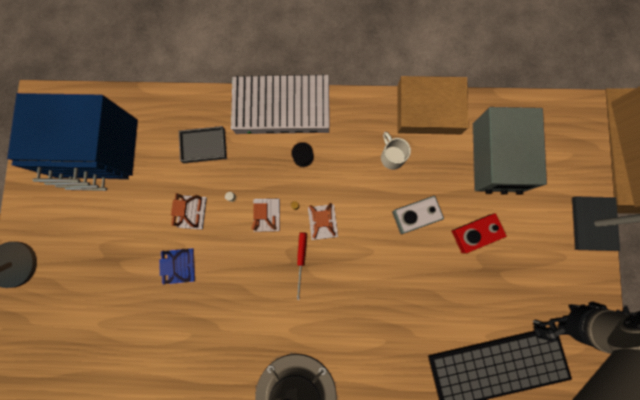

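View pics/side0.png

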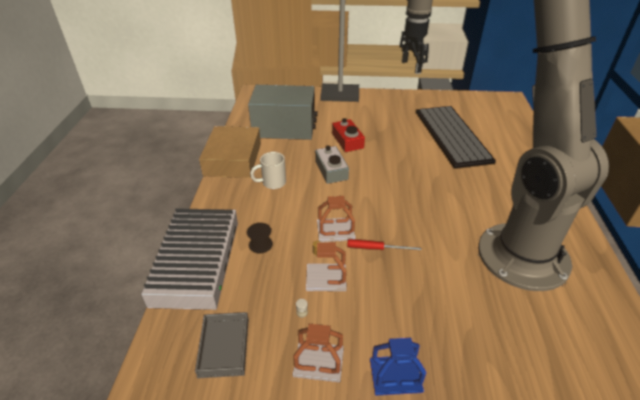

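Top view: copper-capped coolers stand at (187,211), (265,215) and (322,221), with a blue look-alike at (177,266). The grey box is at (418,215), with its wide button near (410,217) and narrow one near (432,210). The red box at (479,233) is a look-alike. The middle cooler, (265,215) in top and (328,265) in side, looks like the two-pipe one. I'll check that in a close crop and measure.

```bash
cat > h.py <<'E'
import numpy as np
def pts(f):
    h,w=f['depth'].shape; F=h/2/np.tan(np.radians(f['fovy']/2))
    v,u=np.mgrid[:h,:w]; d=f['depth']
    c=np.stack([(u-f['cx'])/F*d,-(v-f['cy'])/F*d,-d,np.ones_like(d)],-1)
    return (c@np.linalg.inv(f['world_to_cam']).T)[...,:3]
E
python3 - <<'E'
import pickle,cv2,numpy as np
from h import pts
cr=[]
for n,(x0,y0,x1,y1) in(('side',(270,180,370,390)),('top',(160,180,350,250))):
    f=pickle.load(open(n+'.pkl','rb'));P=pts(f);im=f['image']
    hsv=cv2.cvtColor(im,cv2.COLOR_RGB2HSV)
    print(n,'depth0 frac',(f['depth']==0).mean(),'bench z',np.median(P[280:300,200:280,2]))
    roi=np.zeros(P.shape[:2],bool);roi[y0:y1,x0:x1]=1
    m=roi&(P[...,2]>.106)&(P[...,2]<.13)
    k,L,s,c=cv2.connectedComponentsWithStats(m.astype('uint8'))
    for i in range(1,k):
        if s[i,4]>15:
            q=P[L==i]; print('cap',c[i].round(),s[i,4],q.mean(0).round(4),((q.min(0)+q.max(0))/2).round(4),np.ptp(q,0).round(3))
    b=(300,120,370,190) if n=='side' else (385,185,450,245)
    roi[:]=0;roi[b[1]:b[3],b[0]:b[2]]=1
    for nm,m in(('btn',roi&(P[...,2]>.06)&(P[...,2]<.085)),('box',roi&(P[...,2]>.04)&(P[...,2]<.06)&(hsv[...,1]<90)),
                ('dark',roi&(hsv[...,2]<60))):
        k,L,s,c=cv2.connectedComponentsWithStats(m.astype('uint8'))
        for i in range(1,k):
            if s[i,4]>12: q=P[L==i]; print(nm,c[i].round(),s[i,4],q.mean(0).round(4),((q.min(0)+q.max(0))/2).round(4),np.ptp(q,0).round(3))
    cr.append(cv2.resize(im[y0:y1,x0:x1],None,fx=3 if n=='top' else 2.6,fy=3 if n=='top' else 2.6,interpolation=cv2.INTER_CUBIC))
W=max(c.shape[1] for c in cr)
a=np.zeros((560,800,3),np.uint8);a[:cr[0].shape[0],:cr[0].shape[1]]=cr[0][:560];a[:210,262:262+min(538,cr[1].shape[1])]=cr[1][:210,:538]
cv2.imwrite('pics/crop.png',a[:,:,::-1])
E
```

```text
side depth0 frac 0.00432421875 bench z -0.00040167765481130546
cap [336. 201.] 191 [ 0.5047 -0.0584  0.1132] [ 0.5044 -0.0611  0.1118] [0.049 0.043 0.011]
cap [326. 248.] 263 [0.5206 0.1144 0.113 ] [0.521  0.1119 0.112 ] [0.045 0.042 0.012]
cap [318. 333.] 419 [0.5238 0.3454 0.1134] [0.5235 0.3436 0.1122] [0.046 0.041 0.012]
btn [306. 122.] 69 [ 0.6295 -0.5241  0.0708] [ 0.63   -0.5231  0.0722] [0.04  0.015 0.023]
btn [351. 129.] 78 [ 0.4687 -0.4904  0.0689] [ 0.469  -0.4931  0.0674] [0.035 0.04  0.013]
btn [328. 148.] 28 [ 0.5435 -0.3769  0.0677] [ 0.5441 -0.3775  0.0663] [0.017 0.019 0.012]
btn [334. 159.] 101 [ 0.5193 -0.3114  0.0693] [ 0.5198 -0.3151  0.0674] [0.038 0.044 0.013]
box [307. 127.] 70 [ 0.6256 -0.531   0.0489] [ 0.6278 -0.5541  0.0499] [0.046 0.073 0.02 ]
box [344. 123.] 13 [ 0.4947 -0.5545  0.0544] [ 0.4944 -0.5548  0.0551] [0.015 0.014 0.01 ]
box [351. 134.] 32 [ 0.4667 -0.4838  0.0534] [ 0.4667 -0.4857  0.054 ] [0.038 0.026 0.01 ]
box [331. 160.] 483 [ 0.5315 -0.3323  0.0496] [ 0.5301 -0.3436  0.0498] [0.111 0.153 0.02 ]
dark [351. 129.] 41 [ 0.4676 -0.456   0.090
[... 219 characters left out ...]
5224 0.3417 0.1153] [0.5223 0.3425 0.1139] [0.046 0.04  0.016]
cap [259. 211.] 228 [0.5201 0.1121 0.1155] [0.5196 0.1123 0.1141] [0.046 0.04  0.016]
cap [321. 218.] 224 [ 0.503  -0.0619  0.1153] [ 0.5028 -0.0621  0.1136] [0.048 0.043 0.014]
btn [432. 209.] 37 [ 0.5427 -0.3785  0.0704] [ 0.5429 -0.379   0.0692] [0.018 0.019 0.015]
btn [410. 217.] 152 [ 0.5179 -0.3151  0.0719] [ 0.519  -0.3157  0.0706] [0.038 0.039 0.013]
box [419. 214.] 918 [ 0.5293 -0.3459  0.0514] [ 0.5282 -0.3443  0.0501] [0.111 0.143 0.018]
dark [432. 209.] 21 [ 0.5424 -0.3784  0.0723] [ 0.5422 -0.3784  0.0715] [0.012 0.013 0.011]
dark [410. 217.] 124 [ 0.5178 -0.3151  0.0722] [ 0.5179 -0.315   0.0713] [0.035 0.035 0.011]
```

View pics/crop.png

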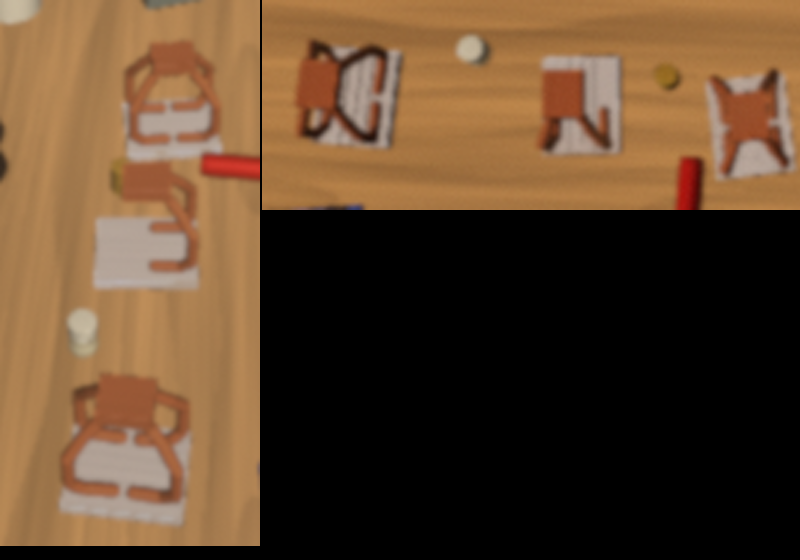

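The crop shows the middle cooler has two pipes and a bare right half. The other two have four pipes each, so the target cap is at (0.520, 0.113, 0.115). Both views agree within 2 mm. The wide button is at (0.518, -0.315, 0.072).

```bash
cat >> h.py <<'E'
def go(*targets):
    from bench import status
    from scipy.spatial.transform import Rotation as R
    o=status.get_obs();p=np.array(o['tcp_pos']);Rm=R.from_rotvec(o['orientation'])
    print('t',round(o['clock'],2),'tcp',p.round(4),'toolz',Rm.as_matrix()[:,2].round(3),'F',np.round(o['contact_force'],1),'w',round(o['grip_width'],4))
    for t in targets:
        print(t,'total units',(Rm.inv().apply(np.array(t)-p)/.02).round(2)); p=np.array(t)
E
python3 -c "
from h import go
go((.40,-.25,.26),(.52,.113,.26),(.52,.113,.14))
from bench import r;print(r.grip_point_offset)"
```

```text
t 0.1 tcp [ 0.2767 -0.6151  0.2304] toolz [-0.001  0.001 -1.   ] F [-0.2 -0.  -0.3] w 0.0853
(0.4, -0.25, 0.26) total units [ 13.11 -14.12  -1.46]
(0.52, 0.113, 0.26) total units [ 12.92 -14.09   0.02]
(0.52, 0.113, 0.14) total units [0.   0.01 6.  ]
0.0187
```

```bash
python3 -m crank '[[0.4,-0.4,-0.3,0,0,0],[0.8,-0.85,-0.3,0,0,0],[0.9,-1,-0.2,0,0,0],[0.9,-1,-0.2,0,0,0],[0.9,-1,-0.2,0,0,0],[0.9,-1,-0.2,0,0,0],[0.9,-1,-0.1,0,0,0],[0.9,-1,0,0,0,0],[0.9,-1,0,0,0,0],[0.9,-1,0,0,0,0],[0.9,-1,0,0,0,0],[0.9,-1,0,0,0,0]]' 0
python3 -c "
from h import go
go((.40,-.25,.26),(.52,.113,.26))"
```

```text
clock: 1.3
tcp_pos: [0.3709, -0.3247, 0.2616]
orientation: [3.071, 0.66, 0.0]
contact_force: [-0.2, 0.4, 1.1]
grip_width: -0.0
gripper_force: 0.0
t 1.3 tcp [ 0.3709 -0.3247  0.2616] toolz [ 0. -0. -1.] F [-0.2  0.4  1.1] w -0.0
(0.4, -0.25, 0.26) total units [ 2.86 -2.81  0.08]
(0.52, 0.113, 0.26) total units [ 12.93 -14.08  -0.  ]
```

```bash
python3 -m crank '[[0.93,-1,0,0,0,0],[0.93,-1,0,0,0,0],[0.93,-1,0,0,0,0],[0.93,-1,0,0,0,0],[0.93,-1,0,0,0,0],[0.93,-1,0,0,0,0],[0.93,-1,0,0,0,0],[0.93,-1,0,0,0,0],[0.93,-1,0,0,0,0],[0.93,-1,0,0,0,0],[0.93,-1,0,0,0,0],[0.93,-1,0,0,0,0]]'
python3 -m crank '[[0.9,-1,0,0,0,0],[0.9,-1,0,0,0,0],[0.9,-0.9,0,0,0,0],[0.9,-0.9,0,0,0,0],[0.6,-0.6,0,0,0,0],[0.4,-0.4,0,0,0,0],[0,0,0,0,0,0],[0,0,0,0,0,0]]'
python3 -c "
from h import go
go((.52,.113,.14))"
```

```text
clock: 2.5
tcp_pos: [0.4755, -0.0146, 0.2616]
orientation: [3.071, 0.66, 0.0]
contact_force: [0.3, 0.1, -0.2]
grip_width: -0.0002
gripper_force: 0.0
clock: 3.3
tcp_pos: [0.5199, 0.1084, 0.2613]
orientation: [3.071, 0.659, -0.001]
contact_force: [0.0, 1.0, -0.6]
grip_width: 0.0
gripper_force: 0.0
t 3.3 tcp [0.5199 0.1084 0.2613] toolz [-0.    -0.001 -1.   ] F [ 0.   1.  -0.6] w 0.0
(0.52, 0.113, 0.14) total units [ 0.1  -0.21  6.06]
```

```bash
python3 -m crank '[[0.1,-0.2,0.5,0,0,0],[0,0,0.8,0,0,0],[0,0,0.8,0,0,0],[0,0,0.8,0,0,0],[0,0,0.7,0,0,0],[0,0,0.7,0,0,0],[0,0,0.6,0,0,0],[0,0,0.4,0,0,0],[0,0,0,0,0,0],[0,0,0,0,0,0]]'
python3 - <<'E'
from bench import eyes
import cv2,numpy as np
from h import pts,go
a=eyes.grab_frame('side');b=eyes.grab_frame('top')
A=cv2.resize(a['image'][170:330,260:400],None,fx=3,fy=3);B=cv2.resize(b['image'][170:250,220:300],None,fx=4,fy=4)
c=np.zeros((480,750,3),np.uint8);c[:,:420]=A;c[:320,425:745]=B
cv2.imwrite('pics/point.png',c[:,:,::-1])
go((.52,.113,.137))
E
```

```text
clock: 4.3
tcp_pos: [0.5207, 0.1137, 0.1555]
orientation: [-3.072, -0.659, -0.001]
contact_force: [0.0, -0.2, 0.8]
grip_width: -0.0002
gripper_force: 0.0
t 4.4 tcp [0.521  0.1137 0.1559] toolz [ 0.001  0.    -1.   ] F [ 0.1  0.7 -0.1] w -0.0
(0.52, 0.113, 0.137) total units [-0.06  0.01  0.95]
```

View pics/point.png

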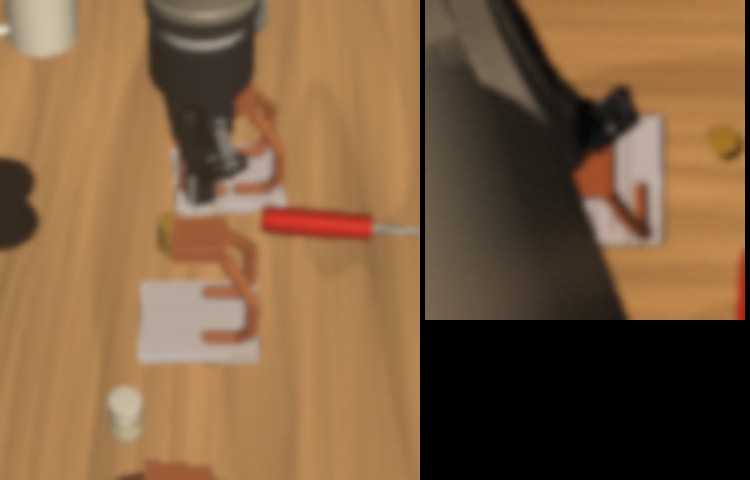

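Side view: the fingertips sit just above and behind the cap at crop (205,195), with the cap at (200,235). In the top view they appear at crop (606,115), beside the cap at (597,170). I'll check where the TCP should project.

Run:
```python
from bench import eyes
from h import pts
import numpy as np
for n in('side','top'):
    f=eyes.grab_frame(n);P=pts(f);F=200/np.tan(np.radians(f['fovy']/2))
    for q in((.521,.1137,.156),(.521,.1137,.175),(.52,.113,.115)):
        c=f['world_to_cam']@np.r_[q,1];print(n,q,(f['cx']+F*c[0]/-c[2]).round(1),(f['cy']-F*c[1]/-c[2]).round(1))
    m=(P[...,2]>.135)&(P[...,2]<.2)&(abs(P[...,0]-.52)<.08)&(abs(P[...,1]-.11)<.08)
    q=P[m];v,u=np.nonzero(m);print(len(q))
    for lo in np.arange(.135,.2,.01):
        s=q[(q[:,2]>=lo)&(q[:,2]<lo+.01)]
        if len(s):print(lo.round(3),len(s),s.mean(0).round(3),np.ptp(s,0).round(3))
```

```text
side (0.521, 0.1137, 0.156) 326.0 235.5
side (0.521, 0.1137, 0.175) 326.1 229.6
side (0.52, 0.113, 0.115) 326.4 247.4
101
0.145 1 [0.518 0.12  0.154] [0. 0. 0.]
0.155 16 [0.522 0.123 0.162] [0.023 0.013 0.008]
0.165 32 [0.521 0.124 0.17 ] [0.023 0.015 0.009]
0.175 34 [0.522 0.125 0.18 ] [0.023 0.015 0.01 ]
0.185 7 [0.531 0.118 0.189] [0.01  0.013 0.008]
0.195 11 [0.526 0.123 0.199] [0.029 0.035 0.004]
top (0.521, 0.1137, 0.156) 256.1 208.6
top (0.521, 0.1137, 0.175) 254.8 207.8
top (0.52, 0.113, 0.115) 259.1 210.7
1
0.165 1 [0.519 0.101 0.166] [0. 0. 0.]
```

Projection and depth put the tips over the cap centre. I'll lower a little and hold for over 2 s.

```bash
python3 -m crank '[[0,0,0.4,0,0,0],[0,0,0.4,0,0,0],[0,0,0,0,0,0],[0,0,0,0,0,0],[0,0,0,0,0,0],[0,0,0,0,0,0],[0,0,0,0,0,0],[0,0,0,0,0,0],[0,0,0,0,0,0],[0,0,0,0,0,0],[0,0,0,0,0,0],[0,0,0,0,0,0]]'
python3 -m crank '[[0,0,0,0,0,0],[0,0,0,0,0,0],[0,0,0,0,0,0],[0,0,0,0,0,0],[0,0,0,0,0,0],[0,0,0,0,0,0],[0,0,0,0,0,0],[0,0,0,0,0,0],[0,0,0,0,0,0],[0,0,0,0,0,0],[0,0,0,0,0,0],[0,0,0,0,0,0]]'
python3 -m crank '[[0,0,-0.4,0,0,0],[0,0,-0.8,0,0,0],[0,0,-1,0,0,0],[0,0,-1,0,0,0],[0,0,-1,0,0,0],[0,0,-1,0,0,0],[0,0,-0.7,0,0,0],[0,0,-0.3,0,0,0]]'
python3 -c "
from h import go
go((.518,-.315,.26),(.518,-.315,.09))"
```

```text
clock: 5.7
tcp_pos: [0.5205, 0.1135, 0.1393]
orientation: [3.072, 0.659, 0.0]
contact_force: [0.1, 0.4, -0.5]
grip_width: -0.0001
gripper_force: 0.0
clock: 6.9
tcp_pos: [0.5205, 0.1135, 0.1393]
orientation: [3.072, 0.659, -0.0]
contact_force: [-0.3, -0.5, 0.4]
grip_width: -0.0
gripper_force: 0.0
clock: 7.7
tcp_pos: [0.5211, 0.1138, 0.2651]
orientation: [3.072, 0.659, 0.004]
contact_force: [0.0, -0.3, -0.6]
grip_width: 0.0001
gripper_force: 0.0
t 7.7 tcp [0.5211 0.1138 0.2651] toolz [ 0.002  0.    -1.   ] F [ 0.  -0.3 -0.6] w 0.0001
(0.518, -0.315, 0.26) total units [-8.94 19.49  0.24]
(0.518, -0.315, 0.09) total units [-0.02 -0.01  8.5 ]
```

```bash
python3 -m crank '[[-0.2,0.5,0,0,0,0],[-0.4,0.9,0,0,0,0],[-0.45,1,0,0,0,0],[-0.45,1,0,0,0,0],[-0.45,1,0,0,0,0],[-0.45,1,0,0,0,0],[-0.45,1,0,0,0,0],[-0.45,1,0,0,0,0],[-0.45,1,0,0,0,0],[-0.45,1,0,0,0,0],[-0.45,1,0,0,0,0],[-0.45,1,0,0,0,0]]'
python3 -m crank '[[-0.45,1,0,0,0,0],[-0.45,1,0,0,0,0],[-0.45,1,0,0,0,0],[-0.45,1,0,0,0,0],[-0.45,1,0,0,0,0],[-0.45,1,0,0,0,0],[-0.45,1,0,0,0,0],[-0.4,0.7,0,0,0,0],[-0.2,0.4,0,0,0,0],[0,0,0,0,0,0],[0,0,0,0,0,0]]'
python3 -c "
from h import go
go((.518,-.315,.082))"
```

```text
clock: 8.9
tcp_pos: [0.5199, -0.1381, 0.262]
orientation: [-3.071, -0.658, 0.003]
contact_force: [1.1, -0.0, -0.6]
grip_width: 0.0003
gripper_force: 0.0
clock: 10.0
tcp_pos: [0.5191, -0.3138, 0.263]
orientation: [-3.071, -0.66, 0.0]
contact_force: [0.3, 1.3, 0.4]
grip_width: -0.0001
gripper_force: 0.0
t 10.0 tcp [ 0.5191 -0.3138  0.263 ] toolz [-0.     0.001 -1.   ] F [0.3 1.3 0.4] w -0.0001
(0.518, -0.315, 0.082) total units [-0.08  0.04  9.05]
```

```bash
python3 -m crank '[[0,0,0.5,0,0,0],[-0.1,0,0.9,0,0,0],[0,0,1,0,0,0],[0,0,1,0,0,0],[0,0,1,0,0,0],[0,0,1,0,0,0],[0,0,1,0,0,0],[0,0,1,0,0,0],[0,0,0.8,0,0,0],[0,0,0.5,0,0,0],[0,0,0,0,0,0],[0,0,0,0,0,0]]'
python3 -c "
from h import go
go((.518,-.315,.064))"
```

```text
clock: 11.2
tcp_pos: [0.5177, -0.3156, 0.0897]
orientation: [3.071, 0.659, 0.001]
contact_force: [0.0, -1.1, 0.7]
grip_width: 0.0001
gripper_force: 0.0
t 11.2 tcp [ 0.5177 -0.3156  0.0897] toolz [ 0.001 -0.    -1.   ] F [ 0.  -1.1  0.7] w 0.0001
(0.518, -0.315, 0.064) total units [ 0.03 -0.02  1.28]
```

```bash
python3 -m crank '[[0,0,0.25,0,0,0],[0,0,0.25,0,0,0],[0,0,0.2,0,0,0],[0,0,0.2,0,0,0],[0,0,0.2,0,0,0],[0,0,0.1,0,0,0],[0,0,0,0,0,0],[0,0,0,0,0,0]]'
```

```text
clock: 12.0
tcp_pos: [0.5172, -0.3156, 0.0651]
orientation: [-3.072, -0.659, -0.0]
contact_force: [-0.2, -0.9, 0.5]
grip_width: 0.0001
gripper_force: 0.0
```

```bash
python3 -m crank '[[0,0,0.1,0,0,0],[0,0,0.1,0,0,0],[0,0,0,0,0,0]]';python3 -m crank '[[0,0,0.1,0,0,0],[0,0,0,0,0,0]]'
```

```text
clock: 12.3
tcp_pos: [0.5174, -0.3156, 0.0639]
orientation: [3.071, 0.659, -0.0]
contact_force: [-8.7, 4.0, 24.3]
grip_width: 0.0001
gripper_force: 12.1
clock: 12.5
tcp_pos: [0.5175, -0.3157, 0.0637]
orientation: [3.071, 0.658, -0.0]
contact_force: [-13.5, 7.5, 38.9]
grip_width: -0.0001
gripper_force: 19.8
```

Hard stop reached at about 39 N. Now I'll retract and check.

```bash
python3 -m crank '[[0,0,-0.2,0,0,0],[0,0,-0.5,0,0,0],[0,0,-1,0,0,0],[0,0,-1,0,0,0],[0,0,-1,0,0,0],[0,0,-1,0,0,0],[0,0,-1,0,0,0],[0,0,-1,0,0,0],[0,0,-1,0,0,0],[0,0,-0.5,0,0,0],[0,0,0,0,0,0],[0,0,0,0,0,0]]'
python3 - <<'E'
from bench import eyes
import cv2,numpy as np,pickle
from h import pts,go
f=eyes.grab_frame('side');P=pts(f);P0=pts(pickle.load(open('side.pkl','rb')))
cv2.imwrite('pics/end.png',f['image'][:,:,::-1])
for u,v in((334,159),(328,148)):print((u,v),'z before/after',[np.median(Q[v-2:v+2,u-2:u+3,2]).round(4) for Q in(P0,P)])
go()
E
```

```text
clock: 13.7
tcp_pos: [0.5168, -0.3154, 0.2225]
orientation: [-3.071, -0.659, 0.001]
contact_force: [-0.5, 0.4, 0.3]
grip_width: -0.0002
gripper_force: 0.0
(334, 159) z before/after [np.float64(0.0711), np.float64(0.0626)]
(328, 148) z before/after [np.float64(0.0681), np.float64(0.0691)]
t 13.75 tcp [ 0.5166 -0.3153  0.2221] toolz [-0.002  0.001 -1.   ] F [ 0.4 -0.6 -0.3] w -0.0003
```

View pics/end.png

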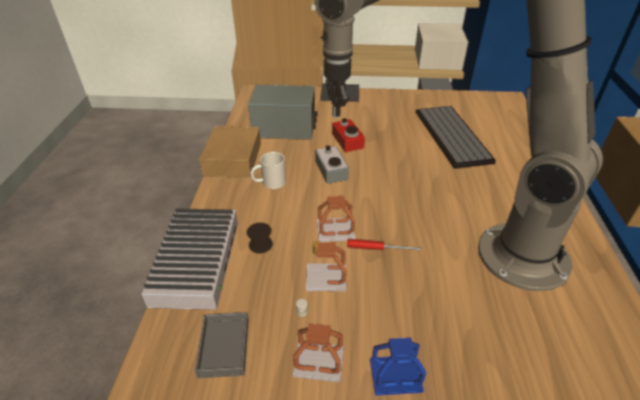

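The wide button at (334,159) is about 8 mm lower, the narrow one at (328,148) is still up, and everything else looks unmoved. The gripper is clear at (338,105).

```bash
python3 -c "
from bench import r
print(r.hand_in())"
```

```text
the job is handed in; nothing more can be done
None
```

I pointed at the two-pipe cooler (the middle one) for over two seconds, pressed the wide button fully down with the narrow one left up, moved clear and handed the job in at about 14 s; no verdict came back.

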